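Level the budare stand with a press-down spirit level

TASK

The griddle stand slopes down towards its red levelling knob. Push the orange pad of the yellow spirit level down until the level lies flat, wait a moment and read the bubble; let it up, turn the red knob by the right amount (clockwise raises that end), then push the pad flat again so that the bubble rests centred between the two black lines, correcting the knob if it does not. Finish still pressing the level flat with the fingers, with the bubble centred, and leave the spatula, brush, canister and shaker where they are.

Things in the scene. Friction and masses are not known exactly. Their poses are not given: they have to be found in the camera images.
- stand: Low steel griddle stand, fixed; shelf 300 (x) by 380 mm (y), its top 70 mm above the counter, a black cast-iron budare (210 mm wide, 17 high) on its far part. Origin on the counter under its centre; x points away from the robot, y to the robot's left, towards the knob's end (turned by the stand's yaw). The shelf slopes by less than 1 degree.
- knob_grip (a point): Grip point of the red levelling knob at the shelf's front left corner, on its turning axis 28 mm above the shelf: an upright bar 46 mm long (the point's x axis), 14 mm thick (y), gripped from above across the thickness; its top is 14 mm above this point. A brass collar under it is 28 mm wide, 8 mm high. Turns stiffly (0.1 N m) and stays where left.
- knob_tip (a point): End of the knob's bar, 23 mm from the turning axis along the bar.
- knob (a joint): Angle of the knob in rad, growing clockwise seen from above (opposite to yaw), from -0.6 to 2.6. Each rad clockwise raises the knob's end of the shelf and moves the bubble (level held flat) about 14 mm towards the knob. The angle at which the shelf is level differs each time, always 0.55 to 1.65 rad clockwise of the start.
- press_pad: Orange pad, 40 (x) by 36 (y) by 6 mm, on the knob-side end of the yellow spirit level (a bar 170 mm long, 40 wide, 22 high, along the stand's y at the shelf's front); origin at the centre of its underside. The level is hinged to the shelf at its other end, 150 mm from the pad's centre.
- pad_top (a point): Centre of the press pad's top face, where to push from above with shut fingers. A spring lifts the pad about 9 mm: pushing it down takes 2 N at first and about 4 N when flat, where it meets a firm stop.
- level (a joint): Angle of the spirit level in rad: 0 sprung up, 0.06 pressed flat on the shelf. The bubble reads true only when it is flat.
- bubble (a joint): Position of the white bubble (16 mm long) along the green vial on the level, in m: 0.024 centred, 0 at the end nearest the pad and knob, 0.048 at the far end. It goes to the higher end and takes about 2 s to settle. Two black lines stand 11 mm either side of the centre. With the level sprung up it sits at the pad's end.
- spatula: Stainless steel flat spatula lying on the counter beyond the left end of the stand; bystander.
- brush: Brush with orange handle lying on the counter at the left; bystander.
- canister_mid (a point): Closed tin canister with a black press button in its lid, 92 mm wide and 125 mm high, at the right of the stand; this point is 60 mm above its underside; bystander.
- shaker_mid (a point): Glass shaker with steel cap, 60 mm wide and 105 mm high, at the right of the stand; this point is 50 mm above its underside; bystander.

How it is judged:
On the way, in this order (a step that is already met when the one before it is completed fails the run):
1. the level is pressed flat by the fingers, to read it (value of joint level above 0.052 rad and contact force between the fingers and press_pad above 1 N), for 0.3 s.
2. with the level let up, the knob has been turned (value of joint level below 0.03 rad and distance of knob_tip from where it was at the start of the episode above 0.005 m), for 0.2 s.
At the end, for the whole second after the job is handed in: The fingers press the orange pad (over 1 N) with the level flat (joint over 0.052 of 0.06 rad), the bubble rests within 3 mm of the centre, that is wholly between the lines, and the bystanders are within 40 mm of where they stood; the robot holds this through the last second (all of step 1 and value of joint bubble between 0.021 and 0.027 m and velocity of joint bubble between -0.004 and 0.004 m/s and distance of each of spatula, brush, canister_mid, shaker_mid from where it was at the start of the episode below 0.04 m); the arm keeps its last pose, push and grip.
It fails at once if a bystander is pushed away (distance of any of spatula, brush, canister_mid, shaker_mid from where it was at the start of the episode above 0.04 m).
It fails at once if the canister or shaker is tipped (angle between any of canister_mid, shaker_mid's own z axis and vertical above 0.5 rad).
It also fails if it takes over 72 s, if anything falls off the work surface, if the arm or the gripper's body presses on something with over 40 N, if the wrist force passes 120 N, or if a joint passes its speed limit or range.

ROBOT

A 6-joint arm with a two-finger parallel gripper is mounted at the origin on the work surface. World frame = base frame: x ahead of the robot, y to its left, z up, the work surface at z = 0. Lengths are in m, angles in rad, forces in N, time in s.
With the tool pointing down it reaches from about 0.425 to 0.95 m from the base axis. Payload 3.5 kg.
Tool frame: the origin (TCP) lies midway between the tips of the shut fingers; the grasp point (between the pads) lies 19 mm behind it; x points along the fingers, y is the direction in which the jaws open and shut, and the axes are right-handed (so a half turn about x gives the same grasp; the last joint's range is limited). The gripper opens to 85 mm and grips with 20 to 120 N. Pads are 22 mm wide; open, the fingers measure 114 mm over their backs; the gripper's body (76 mm by 85 mm) begins 54 mm behind the grasp point. The pads swing forward as they close: fully open they stand 13 mm farther back than shut.
Start: joints at [1.129, 0.286, 1.577, -0, 1.279, -0.15], TCP at [0.194, 0.646, 0.231] pointing down, gripper open.
Joint ranges: [-2.77, 2.77], [-0.9, 2.22], [0.21, 2.48], [-1.53, 4.67], [0.24, 2.81], [-2.84, 2.84]. Speed limits (rad/s): [2.79, 2.79, 3.14, 3.14, 3.14, 3.14].

INTERFACE

Orientations are given as a unit quaternion [w, x, y, z].
In Python, from plant import telemetry, capture, camera_info, r, nets gives the robot as it stands.
- The arm moves only by the tool apply_moves, never from a script. Its argument "rows" is a list of rows, each a list of 7 numbers: the shift along the tool's x, y, z in mm, then the turn, a rotation vector about the tool's x, y, z in rad, then the closure in counts, from 0 (fully open) to 255 (shut). In form: [[x, y, z, rx, ry, rz, claw], ...]. A call has 1 to 20 rows; each row is the pose to reach, as a shift and turn from the pose commanded when the call began, along the tool's axes at that moment; what a row does not reach only later rows make up. A row lasts 1/10 s, in which the tool goes at most 50 mm and 8.59 degrees, less where a joint would pass 70% of its speed; a pose out of reach is approached as far as the arm can. A call with a gripper value outside its range is refused whole. The fingers move at their own pace and stop on an object; the grip force is fixed at half the most. Time passes only in rows, so rows that repeat a pose let the fingers close. It gives the time, the measured TCP pose, the force and the opening at its end, in the units of the state.
- telemetry.observe(): the state, without advancing time (a new reading comes with each control period).
- capture(name): name is "scene" or "top"; returns the picture (400x640x3 uint8, red, green, blue); there is no depth.
- camera_info(name): a dict with "fov_y" (degrees; the focal length in pixels is half the picture's height over the tangent of half this angle, whatever the lens; pixels are square), "cx", "cy" (the principal point, pixels), "k1" (the pictures are not rectified: a ray, as slopes to the right and down, at radius r is drawn at 1 + k1 r^2 times it, then the intrinsics apply), "rvec" (rotation vector, rad) and "tvec" (3), from world to camera coordinates, as OpenCV has them. Camera axes: x right, y down, z forward; pixel columns grow to the right and rows downward; lengths in m; the calibration is good to about 2 mm. A picture is of the moment at which its call begins. camera_info takes no time and is no camera call.
- r.hand_in(): hands the job in, once; it reports no verdict.
Trained networks look in the newest picture that a camera, given by its name, has taken for a name from the list of things; names that differ only in an ending like _2 or _b are one class to them, and where a whole thing is asked for, a point or a joint stands for the part that bears it (a point fixed in the world has none). Each returns a list of dicts, best first, with "p" (0 to 1); they miss things now and then, are a little off and sometimes report something else, mostly with a low value. They report only what shows in the picture. A call takes as long as a camera call.
- nets.look_for(target, camera): "at" ([x, y, z] in m, in the coordinates of the camera as it stood for that picture, good to about 4 mm: the middle of the surface that is visible of it).
- nets.trace(target, camera): "region" (400x640 bool, what is visible of it).
- nets.spot_point(target, camera): "at" ([x, y, z] in m, in the coordinates of the camera as it stood for that picture, good to about 4 mm: a listed point, or the origin of a listed thing).
The state is a dict: "clock": time; "joint_positions": joint angles; "joint_vel": joint speeds; "tau": joint torques, N m; "position": TCP position; "tool_rot": TCP orientation; "wrist_force": force on the tool from outside, world axes, zero at the start; "torque": the same for the moment, N m; "finger_gap": opening from 0.0 (shut) to 1.0 (fully open).
Only numpy, scipy, OpenCV 4.12 (cv2) and the standard library are available. Lean on these libraries where they do the work, as an engineer would, in place of code of your own. Each camera call takes 0.05 s, during which the arm holds its last target. There are 200 camera calls.

## Working session

There is one attempt and no reset: what is moved stays moved. The work goes in short steps, Python scripts to look and compute and a tool call to move; the robot and the scene stay as the last step left them, time stands still between calls to the robot, and variables do not carry over. Pictures are saved under pics/ and viewed, about 8 in all and at most 12, crops included, and the job is handed in when it is done.

Besides the shell and the picture viewer there is one more tool, called after "Emit:" as name(argument=value, ...), one argument or row to a line, values as JSON. apply_moves: Moves the arm, as the interface text tells. Its arguments: {"type":"object","properties":{"rows":{"type":"array","items":{"type":"array","items":{"type":"number"}}}},"required":["rows"]}

```bash
mkdir -p pics; ls
cat > h.py <<'E'
import numpy as np, cv2
from scipy.spatial.transform import Rotation as R
from plant import telemetry, capture, camera_info, r, nets
def cam2w(p,c):
    i=camera_info(c); M=R.from_rotvec(i["rvec"]).as_matrix()
    return M.T@(np.array(p)-np.array(i["tvec"]))
def w2px(P,c):
    i=camera_info(c); M=R.from_rotvec(i["rvec"]).as_matrix()
    q=M@np.array(P)+np.array(i["tvec"]); s=q[:2]/q[2]; f=200/np.tan(np.radians(i["fov_y"])/2)
    return f*s*(1+i["k1"]*(s@s))+[i["cx"],i["cy"]]
def px2w(px,c,z):
    i=camera_info(c); M=R.from_rotvec(i["rvec"]).as_matrix(); f=200/np.tan(np.radians(i["fov_y"])/2)
    d=(np.array(px,float)-[i["cx"],i["cy"]])/f; s=d.copy()
    for _ in range(20): s=d/(1+i["k1"]*(s@s))
    o=-M.T@np.array(i["tvec"]); v=M.T@np.array([s[0],s[1],1]); return o+v*(z-o[2])/v[2]
def snap(c,n,crop=None,sc=1):
    a=capture(c)
    b=a if crop is None else a[crop[1]:crop[3],crop[0]:crop[2]]
    cv2.imwrite(f"pics/{n}.png",cv2.resize(b[:,:,::-1],None,fx=sc,fy=sc,interpolation=cv2.INTER_CUBIC)); return a
def st():
    o=telemetry.observe(); print({k:np.round(o[k],3).tolist() for k in("clock","position","tool_rot","wrist_force","finger_gap","joint_positions")}); return o
E
python3 - <<'E'
from h import *
a=snap("scene","s0");b=snap("top","t0")
cv2.imwrite("pics/both.png",np.vstack([a,b])[:,:,::-1][:, :])
o=st(); print(R.from_quat(np.roll(o["tool_rot"],-1)).as_matrix().round(3))
for c in("scene","top"):
    for t in("knob_grip","knob_tip","pad_top","press_pad","stand"):
        for d in nets.spot_point(t,c)[:2]: 
            w=cam2w(d["at"],c);print(c,t,round(d["p"],2),w.round(4),w2px(w,c).round())
E
```

```text
pics
{'clock': 0.1, 'position': [0.194, 0.646, 0.23], 'tool_rot': [0.699, 0.102, 0.7, -0.104], 'wrist_force': [0.123, -0.295, -0.547], 'finger_gap': 0.998, 'joint_positions': [1.129, 0.287, 1.578, -0.0, 1.279, -0.15]}
[[-0.001  0.288  0.958]
 [-0.002  0.958 -0.288]
 [-1.    -0.002 -0.   ]]
scene knob_grip 0.5 [0.5113 0.0595 0.0993] [334. 183.]
scene knob_tip 0.68 [ 0.5198 -0.0621  0.1016] [296. 185.]
scene knob_tip 0.54 [0.5288 0.0659 0.0967] [336. 187.]
scene pad_top 0.39 [ 0.5211 -0.0696  0.1089] [294. 183.]
scene press_pad 0.54 [ 0.5224 -0.0678  0.1029] [295. 185.]
scene press_pad 0.22 [ 0.6294 -0.0696  0.0011] [294. 230.]
scene stand 0.81 [ 0.6291 -0.0725  0.0035] [293. 230.]
top knob_grip 0.41 [0.5104 0.0562 0.0951] [323. 205.]
top knob_tip 0.65 [ 0.4681 -0.4112  0.0542] [471. 221.]
top knob_tip 0.4 [0.5346 0.066  0.101 ] [320. 197.]
top pad_top 0.71 [ 0.467  -0.4101  0.0562] [471. 222.]
top pad_top 0.42 [ 0.5212 -0.0665  0.1037] [364. 202.]
top press_pad 0.59 [ 0.5222 -0.0718  0.1023] [365. 202.]
top stand 0.88 [ 0.63   -0.0769  0.0025] [365. 171.]
```

View pics/s0.png

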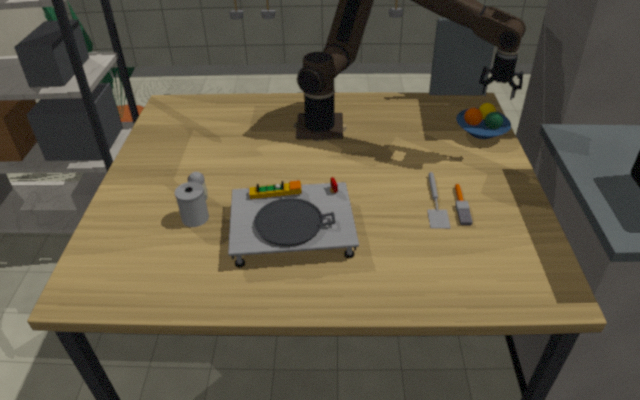

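```bash
python3 -c "
import cv2
a=cv2.imread('pics/t0.png')[130:290,260:500];cv2.imwrite('pics/t0c.png',cv2.resize(a,None,fx=3.3,fy=3.3,interpolation=2))"
```

```text
(no output)
```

View pics/t0c.png

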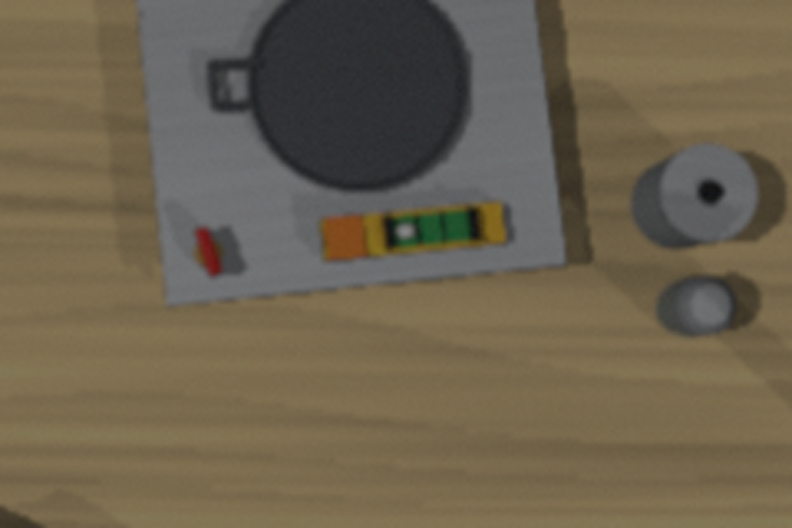

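The scene view is from the far side: stand at (293,220), knob at (334,184), pad at (295,187). In the top picture the knob is at about (323,206) with its bar near the image's vertical, the pad is at (364,202), and the white bubble sits at the pad's end. The nets' knob_grip and pad points agree with this. Their (471,222) hits are the shaker.

```bash
cat >> h.py <<'E'
def seg(a,lo,hi,box):
    h=cv2.cvtColor(a,cv2.COLOR_RGB2HSV).astype(int); m=np.all((h>=lo)&(h<=hi),axis=2)
    k=np.zeros_like(m);k[box[1]:box[3],box[0]:box[2]]=1; m&=k
    ys,xs=np.nonzero(m);return np.c_[xs,ys].astype(float),m
def bubble(a,box=(355,180,430,225)):
    # along-level profile printed as luminance minus green-ness
    h=cv2.cvtColor(a,cv2.COLOR_RGB2HSV).astype(int)
    return h
E
python3 - <<'E'
from h import *
a=cv2.imread("pics/t0.png")[:,:,::-1].copy()
for c in("scene","top"):
    i=camera_info(c);M=R.from_rotvec(i["rvec"]).as_matrix();print(c,(-M.T@np.array(i["tvec"])).round(3),round(i["fov_y"],2))
h=cv2.cvtColor(a,cv2.COLOR_RGB2HSV)
for q in((321,202),(323,206),(325,211),(364,202),(374,201),(382,200),(390,199)):print(q,h[q[1],q[0]],a[q[1],q[0]])
red=lambda:np.vstack([seg(a,(170,130,60),(180,255,255),(310,190,340,225))[0],seg(a,(0,150,60),(6,255,255),(310,190,340,225))[0]])
p=red();W=np.array([px2w(q,"top",.112)[:2] for q in p]);m=W.mean(0);u,s,v=np.linalg.svd(W-m);print("knob",len(p),p.mean(0),m.round(4),v[0],s/np.sqrt(len(p))*12**.5)
p,_=seg(a,(7,170,100),(15,255,255),(350,190,380,220));W=np.array([px2w(q,"top",.107)[:2] for q in p]);print("pad",len(p),p.mean(0),W.mean(0).round(4))
p,_=seg(a,(7,150,60),(90,255,255),(350,185,425,220));W=np.array([px2w(q,"top",.1)[:2] for q in p]);m=W.mean(0);u,s,v=np.linalg.svd(W-m);print("level",len(p),m.round(4),v[0])
E
```

```text
scene [1.828 0.062 1.128] 42.5
top [0.401 0.053 1.664] 42.46
(321, 202) [  0 190 114] [114  30  29]
(323, 206) [  1 191 111] [111  31  28]
(325, 211) [  1 204 106] [106  23  21]
(364, 202) [ 13 201 128] [128  72  27]
(374, 201) [ 21 187 124] [124  98  33]
(382, 200) [ 90   4 131] [129 131 131]
(390, 199) [ 68 159  82] [31 82 45]
knob 48 [322.95833333 205.95833333] [0.5074 0.0567] [-0.94984725 -0.31271426] [0.03885329 0.01100059]
pad 123 [364.27642276 201.4796748 ] [ 0.5229 -0.0685]
level 421 [ 0.5287 -0.1251] [-0.10016528  0.99497081]
```

Emit:
apply_moves(
  rows=[
    [0,-590,521,-0.39,0,0,255],
    [0,-590,521,-0.39,0,0,255],
    [0,-590,521,-0.39,0,0,255],
    [0,-590,521,-0.39,0,0,255],
    [0,-590,521,-0.39,0,0,255],
    [0,-590,521,-0.39,0,0,255],
    [0,-590,521,-0.39,0,0,255],
    [0,-590,521,-0.39,0,0,255],
    [0,-590,521,-0.39,0,0,255],
    [0,-590,521,-0.39,0,0,255],
    [0,-590,521,-0.39,0,0,255],
    [0,-590,521,-0.39,0,0,255],
    [0,-590,521,-0.39,0,0,255],
    [0,-590,521,-0.39,0,0,255],
    [0,-590,521,-0.39,0,0,255],
    [50,-590,521,-0.39,0,0,255],
    [70,-590,521,-0.39,0,0,255],
    [90,-590,521,-0.39,0,0,255],
    [90,-590,521,-0.39,0,0,255],
    [90,-590,521,-0.39,0,0,255],
  ],
)

```text
clock: 2.6
position: [0.5235, -0.0685, 0.1417]
tool_rot: [0.706, -0.035, 0.706, 0.035]
wrist_force: [-0.0, 0.1, 0.2]
finger_gap: 0.005
```

Emit:
apply_moves(
  rows=[
    [20,0,0,0,0,0,255],
    [32,0,0,0,0,0,255],
    [36,0,0,0,0,0,255],
    [39,0,0,0,0,0,255],
    [41,0,0,0,0,0,255],
    [41,0,0,0,0,0,255],
  ],
)

```text
clock: 3.2
position: [0.524, -0.0682, 0.1012]
tool_rot: [0.707, -0.035, 0.706, 0.035]
wrist_force: [-0.0, 3.5, 3.3]
finger_gap: 0.002
```

Run:
```python
from h import *
a=snap("scene","s1",(230,160,360,230),5);b=snap("top","t1",(310,170,440,230),5)
A=cv2.imread("pics/s1.png");B=cv2.imread("pics/t1.png");cv2.imwrite("pics/c1.png",np.vstack([A[:290],B[:300]]));st()
```

```text
{'clock': 3.3, 'position': [0.524, -0.068, 0.101], 'tool_rot': [0.707, -0.035, 0.706, 0.035], 'wrist_force': [-0.639, 1.875, 3.471], 'finger_gap': -0.003, 'joint_positions': [-0.322, 0.113, 2.035, 0.001, 0.992, -1.991]}
```

View pics/c1.png

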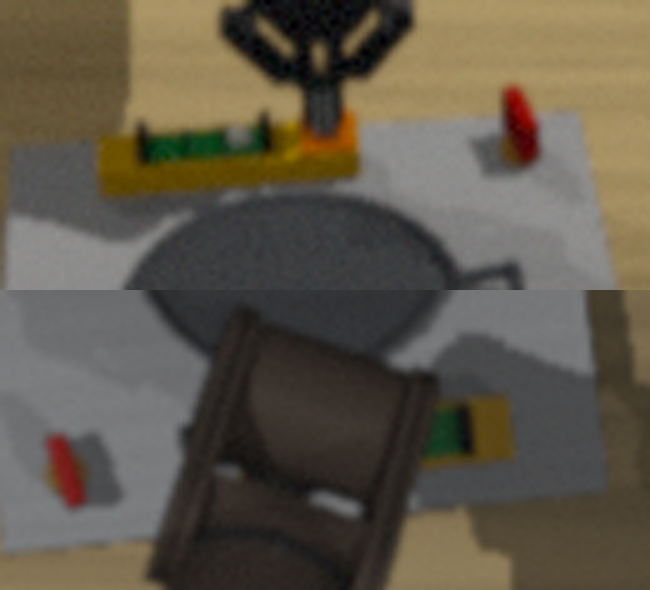

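The scene camera sees the level clearly: fingers on the pad at (294,182), vial from x≈258 to 284. The top view is blocked by the arm. I'll press on to the firm stop.

Emit:
apply_moves(
  rows=[
    [1.5,0,0,0,0,0,255],
    [3,0,0,0,0,0,255],
    [4,0,0,0,0,0,255],
    [4,0,0,0,0,0,255],
    [4,0,0,0,0,0,255],
  ],
)

```text
clock: 3.8
position: [0.524, -0.0684, 0.0978]
tool_rot: [0.707, -0.035, 0.706, 0.035]
wrist_force: [-2.6, 3.3, 9.5]
finger_gap: 0.001
```

Emit:
apply_moves(
  rows=[
    [1,0,0,0,0,0,255],
    [1,0,0,0,0,0,255],
    [1,0,0,0,0,0,255],
    [1,0,0,0,0,0,255],
    [1,0,0,0,0,0,255],
    [1,0,0,0,0,0,255],
    [1,0,0,0,0,0,255],
    [1,0,0,0,0,0,255],
    [1,0,0,0,0,0,255],
    [1,0,0,0,0,0,255],
    [1,0,0,0,0,0,255],
    [1,0,0,0,0,0,255],
    [1,0,0,0,0,0,255],
    [1,0,0,0,0,0,255],
    [1,0,0,0,0,0,255],
    [1,0,0,0,0,0,255],
    [1,0,0,0,0,0,255],
    [1,0,0,0,0,0,255],
    [1,0,0,0,0,0,255],
    [1,0,0,0,0,0,255],
  ],
)

```text
clock: 5.8
position: [0.524, -0.0684, 0.0973]
tool_rot: [0.706, -0.035, 0.706, 0.035]
wrist_force: [-3.9, 5.1, 13.2]
finger_gap: 0.002
```

Run:
```python
from h import *
st()
acc=[]
for k in range(4):
    acc.append(capture("scene").astype(float))
a=np.mean(acc,0).astype(np.uint8); cv2.imwrite("pics/m1.png",a[:,:,::-1])
c=a[165:210,240:350]; cv2.imwrite("pics/m1c.png",cv2.resize(c[:,:,::-1],None,fx=7,fy=7,interpolation=2))
print(a[186:193,254:290].tolist() and "")
for y in range(184,194): print(y,[tuple(a[y,x]) and "%d/%d"%(a[y,x,0],a[y,x,1]) for x in range(254,288)])
```

```text
{'clock': 5.8, 'position': [0.524, -0.068, 0.097], 'tool_rot': [0.706, -0.035, 0.706, 0.035], 'wrist_force': [-3.917, 5.145, 13.158], 'finger_gap': 0.002, 'joint_positions': [-0.322, 0.12, 2.037, 0.001, 0.985, -1.991]}

184 ['117/99', '144/124', '151/131', '132/113', '116/99', '126/107', '148/127', '158/136', '160/138', '159/138', '159/137', '158/137', '159/136', '155/133', '157/136', '157/136', '157/137', '157/137', '156/136', '153/133', '151/131', '152/132', '155/135', '154/134', '155/135', '153/134', '146/127', '124/107', '83/70', '64/54', '109/91', '146/122', '157/133', '161/136']
185 ['127/109', '146/124', '146/124', '112/95', '76/63', '100/84', '138/118', '152/133', '154/134', '150/130', '149/129', '148/128', '142/122', '137/118', '140/120', '141/123', '140/124', '139/123', '137/121', '131/116', '122/108', '127/114', '131/117', '131/118', '128/115', '126/114', '115/105', '100/92', '63/58', '44/37', '87/72', '128/104', '143/116', '147/120']
186 ['130/108', '142/119', '135/113', '97/80', '53/42', '78/67', '116/102', '127/114', '132/119', '132/119', '132/119', '126/112', '111/98',
[... 1703 characters left out ...]
 '64/67', '64/58', '58/44', '64/46', '90/68', '119/89', '135/104']
192 ['108/82', '110/83', '103/77', '78/57', '54/40', '44/38', '46/51', '46/56', '48/61', '57/66', '62/68', '63/68', '67/68', '70/65', '68/63', '72/67', '75/70', '80/73', '83/77', '81/73', '79/68', '82/70', '81/71', '83/74', '82/72', '83/74', '85/72', '91/75', '89/69', '85/62', '83/60', '96/72', '120/93', '135/104']
193 ['107/80', '108/81', '105/79', '89/65', '79/60', '78/61', '78/64', '80/67', '80/68', '85/72', '88/75', '90/75', '90/74', '92/72', '90/70', '91/71', '95/73', '96/75', '98/76', '100/78', '98/75', '99/76', '98/75', '97/74', '96/75', '97/75', '95/73', '99/74', '99/75', '96/72', '94/70', '97/72', '104/78', '110/84']
```

View pics/m1c.png

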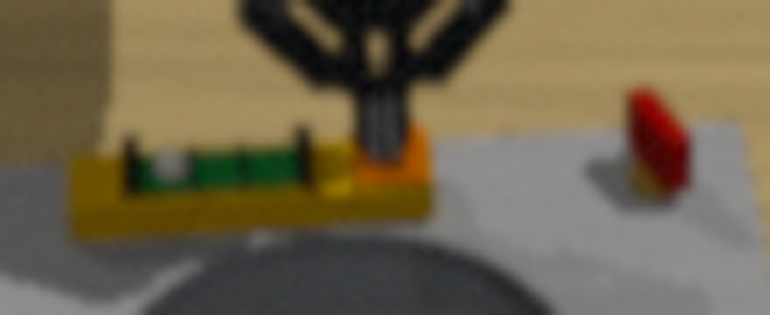

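Pressed flat (13 N), the bubble is centred at column 263.9 and the lines are at about 267.5 and 274.5. That puts it about 22 mm to the far side of centre, or roughly 1.6 rad clockwise. Next I'll lift and go to the knob.

Emit:
apply_moves(
  rows=[
    [-30,0,0,0,0,0,255],
    [-64,0,0,0,0,0,255],
    [-70,50,0,-0.11,0,0,0],
    [-70,100,-1,-0.22,0,0,0],
    [-70,127,-2,-0.22,0,0,0],
    [-70,127,-2,-0.22,0,0,0],
    [-70,127,-2,-0.22,0,0,0],
    [-70,127,-2,-0.22,0,0,0],
    [-70,127,-2,-0.22,0,0,0],
  ],
)

```text
clock: 6.9
position: [0.5091, 0.0564, 0.1651]
tool_rot: [0.698, -0.112, 0.698, 0.111]
wrist_force: [-0.7, 0.2, -0.3]
finger_gap: 1.003
```

Run:
```python
from h import *
st()
a=snap("scene","s2",(280,130,390,215),7)
for P in((0.5095,0.0575,.112),(0.5095,.0575,.098)):print(w2px(P,"scene"))
for t in("knob_grip","knob_tip"):
    for d in nets.spot_point(t,"scene")[:1]:
        w=cam2w(d["at"],"scene");print(t,round(d["p"],2),w.round(4))
```

```text
{'clock': 6.9, 'position': [0.509, 0.056, 0.165], 'tool_rot': [0.698, -0.112, 0.698, 0.111], 'wrist_force': [-0.735, 0.241, -0.254], 'finger_gap': 1.003, 'joint_positions': [-0.088, -0.008, 2.031, -0.001, 1.118, -1.975]}
[333.28069289 179.87408132]
[333.29973546 183.28443093]
knob_grip 0.62 [0.5085 0.0582 0.0988]
knob_tip 0.46 [0.5267 0.0726 0.0951]
```

View pics/s2.png

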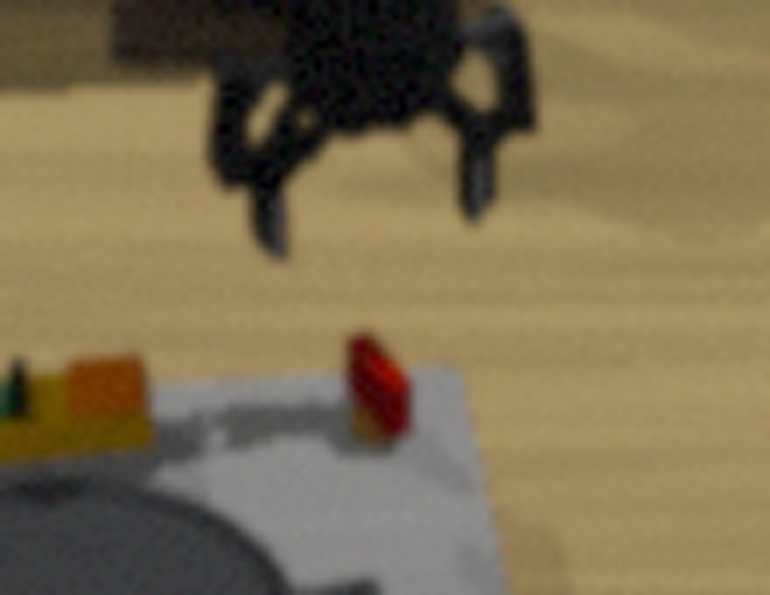

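```bash
cat >> h.py <<'E'
def redmap(a):
    a=a.astype(float); return np.clip((a[:,:,0]-1.6*a[:,:,1])/60,0,1)
def sil(x,y,yaw,c,zb=.079,zt=.112,S=8):
    e=np.array([[i*.023,j*.007] for i in(-1,1) for j in(-1,1)]);Q=[[np.cos(yaw),-np.sin(yaw)],[np.sin(yaw),np.cos(yaw)]]@e.T
    p=np.array([w2px([x+q[0],y+q[1],z],c) for q in Q.T for z in(zb,zt)])
    return p
def fit(a,c,x0):
    from scipy.optimize import minimize
    o=w2px([x0[0],x0[1],.1],c).astype(int)-14; t=redmap(a)[o[1]:o[1]+28,o[0]:o[0]+28]; S=10
    def cost(v):
        im=np.zeros((280,280),np.uint8);p=((sil(*v,c)-o+.5)*S).round().astype(np.int32)
        cv2.fillConvexPoly(im,cv2.convexHull(p.reshape(-1,1,2)),255)
        m=cv2.GaussianBlur(cv2.resize(im,(28,28),interpolation=cv2.INTER_AREA)/255.,(0,0),.7)
        return ((m-t/max(t.max(),.1))**2).sum()
    best=None
    for yw in np.arange(x0[2]-.6,x0[2]+.61,.3):
        s=minimize(cost,[x0[0],x0[1],yw],method="Nelder-Mead",options=dict(initial_simplex=[[x0[0],x0[1],yw],[x0[0]+.01,x0[1],yw],[x0[0],x0[1]+.01,yw],[x0[0],x0[1],yw+.2]]))
        if best is None or s.fun<best.fun:best=s
    return best.x.round(4),round(best.fun,2),round(t.sum(),1)
E
python3 - <<'E'
from h import *
for c,f in(("top","t0"),("scene","s0"),("scene","m1")):
    print(c,*fit(cv2.imread(f"pics/{f}.png")[:,:,::-1],c,(.5095,.0575,.32)))
E
```

```text
Traceback (most recent call last):
  File "h.py", line 46, in fit
    s=minimize(cost,[x0[0],x0[1],yw],method="Nelder-Mead",options=dict(initial_simplex=[[x0[0],x0[1],yw],[x0[0]+.01,x0[1],yw],[x0[0],x0[1]+.01,yw],[x0[0],x0[1],yw+.2]]))
  File "h.py", line 40, in cost
    im=np.zeros((280,280),np.uint8);p=((sil(*v,c)-o+.5)*S).round().astype(np.int32)
                                        ~~~^^^^^^
  File "h.py", line 34, in sil
    p=np.array([w2px([x+q[0],y+q[1],z],c) for q in Q.T for z in(zb,zt)])
                ~~~~^^^^^^^^^^^^^^^^^^^^^
  File "h.py", line 8, in w2px
    i=camera_info(c); M=R.from_rotvec(i["rvec"]).as_matrix()
ValueError: time passes only in moves, steps and waits
```

```bash
sed -i 's/^def cam2w/import functools\ncamera_info=functools.lru_cache(None)(camera_info)\ndef cam2w/' h.py
python3 - <<'E'
from h import *
for c,f in(("top","t0"),("scene","s0"),("scene","m1")):
    print(c,*fit(cv2.imread(f"pics/{f}.png")[:,:,::-1],c,(.5095,.0575,.32)))
E
```

```text
top [0.5094 0.0577 0.3   ] 12.54 46.0
scene [0.5123 0.0583 0.1001] 12.98 58.9
scene [0.5118 0.0584 0.2461] 13.29 73.7
```

The silhouette fits give the knob at (0.510, 0.058) with yaw about 0.3, and the picture shows the bar standing between the open fingers. I'll descend and grip.

Emit:
apply_moves(
  rows=[
    [40,1,2,0,0,0,0],
    [65,1,2,0,0,0,0],
    [81,1,2,0,0,0,0],
    [81,1,2,0,0,0,120],
    [81,1,2,0,0,0,255],
    [81,1,2,0,0,0,255],
    [81,1,2,0,0,0,255],
    [81,1,2,0,0,0,255],
    [81,1,2,0,0,0,255],
    [81,1,2,0,0,0,255],
  ],
)

```text
clock: 8.05
position: [0.512, 0.0593, 0.0863]
tool_rot: [0.699, -0.113, 0.697, 0.112]
wrist_force: [-1.2, 1.4, 6.0]
finger_gap: 0.149
```

Emit:
apply_moves(
  rows=[
    [0,0,0,0.1,0,0,255],
    [0,0,0,0.2,0,0,255],
    [0,0,0,0.3,0,0,255],
    [0,0,0,0.4,0,0,255],
    [0,0,0,0.5,0,0,255],
    [0,0,0,0.6,0,0,255],
    [0,0,0,0.7,0,0,255],
    [0,0,0,0.8,0,0,255],
    [0,0,0,0.9,0,0,255],
    [0,0,0,1.0,0,0,255],
    [0,0,0,1.1,0,0,255],
    [0,0,0,1.2,0,0,255],
    [0,0,0,1.3,0,0,255],
    [0,0,0,1.4,0,0,255],
    [0,0,0,1.5,0,0,255],
    [0,0,0,1.6,0,0,255],
    [0,0,0,1.6,0,0,255],
    [0,0,0,1.6,0,0,255],
  ],
)

```text
clock: 9.85
position: [0.5114, 0.0563, 0.0916]
tool_rot: [0.568, 0.419, 0.567, -0.424]
wrist_force: [-18.1, -9.3, 34.4]
finger_gap: 0.147
```

Emit:
apply_moves(
  rows=[
    [0,0,0,0,0,0,0],
    [0,0,0,0,0,0,0],
    [0,0,0,0,0,0,0],
    [0,0,0,0,0,0,0],
    [-30,0,0,0,0,0,0],
    [-66,0,0,0,0,0,0],
    [-66,-10,50,0,0,0,255],
    [-66,-20,100,0,0,0,255],
    [-66,-24,125,0,0,0,255],
    [-66,-24,125,0,0,0,255],
    [-66,-24,125,0,0,0,255],
    [-50,-24,125,0,0,0,255],
    [-32,-24,125,0,0,0,255],
    [-24,-24,125,0,0,0,255],
    [-18,-24,125,0,0,0,255],
    [-18,-24,125,0,0,0,255],
  ],
)

```text
clock: 11.45
position: [0.523, -0.066, 0.1024]
tool_rot: [0.566, 0.423, 0.568, -0.422]
wrist_force: [-2.0, 1.3, 4.2]
finger_gap: 0.0
```

Emit:
apply_moves(
  rows=[
    [2,0,2,0,0,0,255],
    [4,0,2,0,0,0,255],
    [5,0,2,0,0,0,255],
    [5,0,2,0,0,0,255],
    [5,0,2,0,0,0,255],
    [5,0,2,0,0,0,255],
    [5,0,2,0,0,0,255],
    [5,0,2,0,0,0,255],
    [5,0,2,0,0,0,255],
    [5,0,2,0,0,0,255],
    [5,0,2,0,0,0,255],
    [5,0,2,0,0,0,255],
    [5,0,2,0,0,0,255],
    [5,0,2,0,0,0,255],
    [5,0,2,0,0,0,255],
    [5,0,2,0,0,0,255],
    [5,0,2,0,0,0,255],
    [5,0,2,0,0,0,255],
    [5,0,2,0,0,0,255],
    [5,0,2,0,0,0,255],
  ],
)

```text
clock: 13.45
position: [0.5242, -0.068, 0.1]
tool_rot: [0.566, 0.423, 0.567, -0.422]
wrist_force: [-4.4, 6.1, 12.6]
finger_gap: 0.004
```

```bash
cat >> h.py <<'E'
def prof(n):
    a=np.mean([capture("scene").astype(float) for _ in range(3)],0)
    cv2.imwrite(f"pics/{n}.png",a[:,:,::-1].astype(np.uint8))
    c=a[165:210,240:350].astype(np.uint8); cv2.imwrite(f"pics/{n}c.png",cv2.resize(c[:,:,::-1],None,fx=7,fy=7,interpolation=2))
    for y in range(185,191): print(y,"R",a[y,256:287,0].astype(int),"G",a[y,256:287,1].astype(int))
E
python3 - <<'E'
from h import *
np.set_printoptions(linewidth=250)
st();prof("m2")
E
```

```text
{'clock': 13.45, 'position': [0.524, -0.068, 0.1], 'tool_rot': [0.566, 0.423, 0.567, -0.422], 'wrist_force': [-4.412, 6.068, 12.626], 'finger_gap': 0.004, 'joint_positions': [-0.322, 0.116, 2.035, 0.003, 0.992, -0.613]}
185 R [131  92  64  99 131 144 145 144 140 138 133 133 139 142 140 133 126 118 112 114 112 108 103 101  94  73  44  51  90 112 116] G [112  78  51  85 114 124 125 123 123 121 117 118 122 124 124 120 113 105  99 100  99  98  97  99  92  73  44  41  70  88  91]
186 R [118  79  45  70 100 113 111 106 102  96  87  94 117 122 115 101  79  62  55  58  54  52  46  45  47  35  19  34  69  95 103] G [ 99  64  36  62  91 103 101  97  98  93  84  90 108 113 107  97  84  75  62  69  71  71  72  73  72  58  34  28  52  71  78]
187 R [100  66  32  36  51  55  56  53  47  43  51  83 102 109 103  86  55  24  20  13  10  12  14  15   7  17  13  29  59  82  95] G [ 78  50  27  41  61  69  72  74  71  69  64  85 101 103 101  87  73  62  50  55  61  65  65  66  61  55  32  26  43  60  73]
188 R [91 61 25 16 13 14 16  9 12 12 41 73 91 99 93 77 47 18 19  9  7  6 10 10  9 14 14 23 57 80 91] G [69 47 24 33 48 55 63 64 66 65 63 78 92 99 92 82 68 60 52 58 63 64 65 67 65 56 34 23 43 59 68]
189 R [89 57 23 12  8  7  8  3 14 10 21 49 69 76 73 56 34  8 10 15  8  7 12  9 14 16 13 25 55 81 91] G [67 42 21 32 46 55 62 63 66 63 56 65 77 81 81 69 62 56 50 59 63 65 67 65 64 58 40 24 41 59 69]
190 R [91 57 21 11  6  9 16 11 14 16 17 31 37 44 44 35 21 30 24 26 34 36 42 39 41 42 44 49 64 82 93] G [69 43 20 29 46 56 66 67 67 64 56 55 62 67 68 63 59 59 50 55 64 65 68 67 68 62 47 40 47 61 68]
```

View pics/m2c.png

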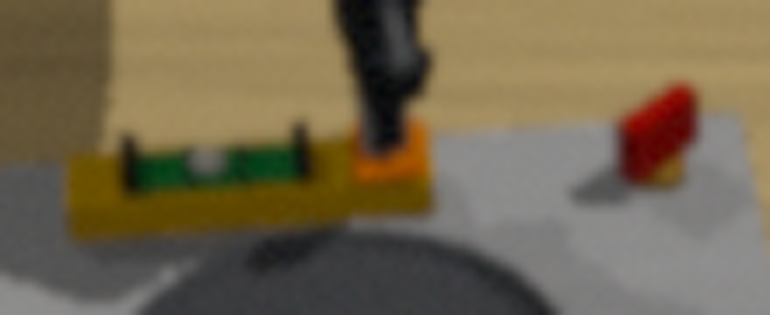

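The bubble is now at column 269.1, with the line centre at about 270.5. It's still ~4 mm to the far side, and it may not have settled yet. I'll hold and remeasure.

Emit:
apply_moves(
  rows=[
    [0,0,0,0,0,0,255],
    [0,0,0,0,0,0,255],
    [0,0,0,0,0,0,255],
    [0,0,0,0,0,0,255],
    [0,0,0,0,0,0,255],
    [0,0,0,0,0,0,255],
    [0,0,0,0,0,0,255],
    [0,0,0,0,0,0,255],
    [0,0,0,0,0,0,255],
    [0,0,0,0,0,0,255],
    [0,0,0,0,0,0,255],
    [0,0,0,0,0,0,255],
    [0,0,0,0,0,0,255],
    [0,0,0,0,0,0,255],
    [0,0,0,0,0,0,255],
  ],
)

```text
clock: 15.1
position: [0.5242, -0.0679, 0.0999]
tool_rot: [0.566, 0.423, 0.567, -0.422]
wrist_force: [-4.8, 7.0, 13.2]
finger_gap: -0.001
```

```bash
cat >> h.py <<'E'
def bub(a):
    a=a.astype(float); s=np.clip(a[186:191,259:281,0]-a[186:191,259:281,1]*.0-25,0,None)[1:4]
    # whiteness: red above green's own red level, rows 187..189
    x=np.arange(259,281); w=s.sum(0); return (w*x).sum()/w.sum()
E
python3 - <<'E'
from h import *
np.set_printoptions(linewidth=250)
prof("m3")
rd=lambda n:cv2.imread(f"pics/{n}.png")[:,:,::-1]
for n in("m1","m2","m3"):
    print(n,bub(rd(n)))
print("knob",fit(rd("m3"),"scene",(.5115,.058,-1.28)))
# expected columns along the level from geometry: pad centre at (.5235,-.0685), yaw .1
for d in(25,150,170-150+0): pass
u=np.array([-.1,.995])
for s in(18,-20,-60,-150): print(s,w2px([*(np.array([.5235,-.0685])+u*s/1000),.095],"scene").round(2))
E
```

```text
185 R [129  91  66  97 132 144 144 144 140 138 134 137 141 142 138 132 127 124 116 116 115 112 101 101  94  73  44  48  89 110 119] G [109  76  55  84 114 123 125 123 123 122 117 120 125 126 124 120 116 112 102 102 104 101  97  98  93  74  46  40  70  86  94]
186 R [120  79  48  69  99 113 111 105 100  95  94 108 121 122 108  90  75  69  61  60  61  55  50  46  42  36  20  35  68  88  99] G [101  64  40  62  89 102  99  96  96  93  90 101 113 114 103  91  83  78  66  70  76  74  73  73  70  59  33  27  51  65  76]
187 R [100  65  35  38  50  57  56  53  49  49  62  95 108 108  94  66  38  26  13  19  16  13  20  13  19  14  19  27  60  83  94] G [ 80  49  30  43  60  73  74  73  74  73  75  96 105 104  93  78  70  63  49  56  65  66  68  66  66  53  35  21  44  62  70]
188 R [ 90  57  24  11  11  15   8  15  16  14  47  86 100 100  91  62  31  12   9  11  13   8   7   7   9   9  13  26  57  80  93] G [67 42 21 30 47 56 62 67 65 65 68 89 99 98 90 73 66 60 50 58 63 65 64 65 63 56 32 21 43 61 69]
189 R [90 57 24  9  5  5 10  8  6 11 30 64 75 81 70 46 20 16 21  7  7 16  9 10 12 16 18 21 55 77 93] G [67 43 19 32 46 54 63 64 64 63 59 72 80 83 76 66 62 61 55 55 64 66 65 66 64 60 37 18 39 58 71]
190 R [91 58 19  8  4  2  8  7 18  9 23 37 48 48 43 33 23 28 27 32 32 37 37 40 44 40 40 47 66 84 93] G [69 41 19 29 44 55 62 64 67 65 57 57 64 65 64 60 60 60 52 58 63 66 64 67 69 61 46 36 49 62 69]
m1 264.3241839762611
m2 268.06531332744925
m3 267.66342756183747
knob (array([ 0.5068,  0.0582, -0.3487]), np.float64(14.89), np.float64(83.8))
18 [299.96 186.46]
-20 [288.25 187.24]
-60 [275.9  188.05]
-150 [248.06 189.9 ]
```

```bash
sed -i 's#zb=.079,zt=.112#zb=.086,zt=.116#; s#\*a\[:,:,1\])/60#*a[:,:,1])/35#' h.py
python3 - <<'E'
from h import *
a=cv2.imread("pics/m3.png")[:,:,::-1]
for y in(-.6,-1.0,-1.3):print("knob",fit(a,"scene",(.5105,.058,y)))
print("before",fit(cv2.imread("pics/m1.png")[:,:,::-1],"scene",(.5105,.058,.3)))
E
```

```text
knob (array([ 0.514 ,  0.0583, -0.4375]), np.float64(9.55), np.float64(92.4))
knob (array([ 0.5141,  0.058 , -0.4274]), np.float64(9.47), np.float64(92.4))
knob (array([ 0.5141,  0.058 , -0.4274]), np.float64(9.47), np.float64(92.4))
before (array([0.5179, 0.0578, 0.2735]), np.float64(8.67), np.float64(81.4))
```

Run:
```python
from h import *
a=snap("top","t3",(305,180,345,220),14)
t=redmap(a)
ys,xs=np.nonzero(t[190:222,310:338]>.5);W=np.array([px2w((x+310,y+190),"top",.114)[:2] for x,y in zip(xs,ys)]);m=W.mean(0);u,s,v=np.linalg.svd(W-m,full_matrices=False);print(len(W),m,np.arctan2(v[0][1],v[0][0]),s/len(W)**.5*12**.5)
for y in(-.6,-1.2):print("knob",fit(a,"top",(.5105,.058,y)))
```

```text
57 [0.50795607 0.05652553] 2.4943462526468236 [0.03990226 0.01271277]
knob (array([ 0.5085,  0.057 , -0.6395]), np.float64(10.15), np.float64(56.9))
knob (array([ 0.509 ,  0.057 , -0.6404]), np.float64(10.13), np.float64(56.9))
```

View pics/t3.png

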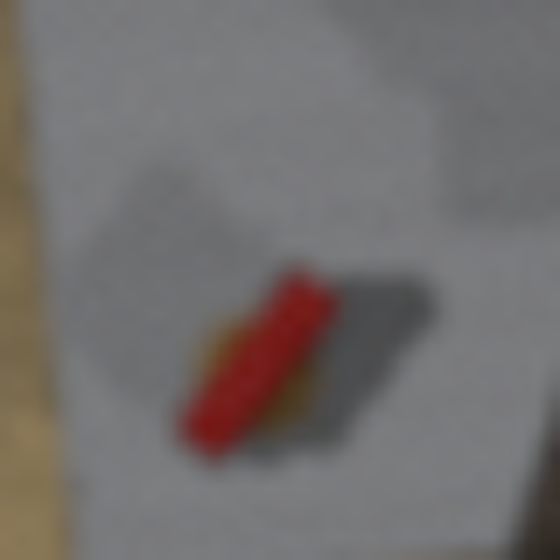

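The top view is clear: the bar's yaw is −0.65, so the knob really turned by about 0.95 rad (it slipped or was knocked back on release). The settled bubble is at 268.8 with centre 270.55, about 5.6 mm short, so it needs ~0.36 rad more. I'll regrip a little higher, because the collar had been pushing up on the fingers.

Emit:
apply_moves(
  rows=[
    [-30,0,0,0,0,0,255],
    [-70,0,0,0,0,0,255],
    [-70,9,-50,-0.13,0,0,0],
    [-70,17,-98,-0.26,0,0,0],
    [-70,22,-124,-0.39,0,0,0],
    [-70,22,-124,-0.52,0,0,0],
    [-70,22,-124,-0.635,0,0,0],
    [-70,22,-124,-0.635,0,0,0],
    [-40,22,-124,-0.635,0,0,0],
    [-15,22,-124,-0.635,0,0,0],
    [3,22,-124,-0.635,0,0,0],
    [3,22,-124,-0.635,0,0,0],
    [3,22,-124,-0.635,0,0,255],
    [3,22,-124,-0.635,0,0,255],
    [3,22,-124,-0.635,0,0,255],
    [3,22,-124,-0.635,0,0,255],
    [3,22,-124,-0.635,0,0,255],
    [3,22,-124,-0.635,0,0,255],
    [3,22,-124,-0.635,0,0,255],
  ],
)

```text
clock: 17.2
position: [0.5107, 0.0568, 0.0954]
tool_rot: [0.671, 0.226, 0.669, -0.224]
wrist_force: [2.1, 4.8, 2.2]
finger_gap: 0.147
```

Emit:
apply_moves(
  rows=[
    [0,0,0,0.09,0,0,255],
    [0,0,0,0.18,0,0,255],
    [0,0,0,0.27,0,0,255],
    [0,0,0,0.36,0,0,255],
    [0,0,0,0.36,0,0,255],
    [0,0,0,0.36,0,0,255],
  ],
)

```text
clock: 17.8
position: [0.5105, 0.0565, 0.0966]
tool_rot: [0.62, 0.342, 0.619, -0.34]
wrist_force: [-1.9, 4.0, 8.0]
finger_gap: 0.149
```

Emit:
apply_moves(
  rows=[
    [0,0,0,0,0,0,0],
    [0,0,0,0,0,0,0],
    [0,0,0,0,0,0,0],
    [0,0,0,0,0,0,0],
    [0,0,0,0,0,0,0],
    [0,0,0,0,0,0,0],
    [-30,0,0,0,0,0,0],
    [-60,0,0,0,0,0,0],
    [-60,-22,45,0,0,0,255],
    [-60,-44,90,0,0,0,255],
    [-60,-55,113,0,0,0,255],
    [-60,-55,113,0,0,0,255],
    [-60,-55,113,0,0,0,255],
    [-35,-55,113,0,0,0,255],
    [-20,-55,113,0,0,0,255],
    [-12,-55,113,0,0,0,255],
    [-8,-55,113,0,0,0,255],
    [-4,-55,113,0,0,0,255],
    [-4,-55,113,0,0,0,255],
    [-4,-55,113,0,0,0,255],
  ],
)

```text
clock: 19.8
position: [0.523, -0.0678, 0.1005]
tool_rot: [0.618, 0.341, 0.621, -0.341]
wrist_force: [-7.6, 4.8, 12.6]
finger_gap: 0.001
```

Emit:
apply_moves(
  rows=[
    [1,0,0,0,0,0,255],
    [1,0,0,0,0,0,255],
    [1,0,0,0,0,0,255],
    [1,0,0,0,0,0,255],
    [1,0,0,0,0,0,255],
    [1,0,0,0,0,0,255],
    [1,0,0,0,0,0,255],
    [1,0,0,0,0,0,255],
    [1,0,0,0,0,0,255],
    [1,0,0,0,0,0,255],
    [1,0,0,0,0,0,255],
    [1,0,0,0,0,0,255],
    [1,0,0,0,0,0,255],
    [1,0,0,0,0,0,255],
    [1,0,0,0,0,0,255],
    [1,0,0,0,0,0,255],
    [1,0,0,0,0,0,255],
    [1,0,0,0,0,0,255],
    [1,0,0,0,0,0,255],
    [1,0,0,0,0,0,255],
  ],
)

```text
clock: 21.8
position: [0.5229, -0.0676, 0.0997]
tool_rot: [0.618, 0.341, 0.621, -0.341]
wrist_force: [-7.0, 5.6, 13.3]
finger_gap: -0.001
```

Emit:
apply_moves(
  rows=[
    [0,0,0,0,0,0,255],
    [0,0,0,0,0,0,255],
    [0,0,0,0,0,0,255],
    [0,0,0,0,0,0,255],
    [0,0,0,0,0,0,255],
    [0,0,0,0,0,0,255],
    [0,0,0,0,0,0,255],
    [0,0,0,0,0,0,255],
    [0,0,0,0,0,0,255],
    [0,0,0,0,0,0,255],
    [0,0,0,0,0,0,255],
    [0,0,0,0,0,0,255],
    [0,0,0,0,0,0,255],
    [0,0,0,0,0,0,255],
  ],
)

```text
clock: 23.2
position: [0.5229, -0.0676, 0.0996]
tool_rot: [0.618, 0.341, 0.621, -0.341]
wrist_force: [-6.7, 5.1, 12.5]
finger_gap: -0.002
```

Run:
```python
from h import *
np.set_printoptions(linewidth=250)
prof("m4")
a=capture("top");t=redmap(a)
ys,xs=np.nonzero(t[190:222,310:338]>.5);W=np.array([px2w((x+310,y+190),"top",.114)[:2] for x,y in zip(xs,ys)]);m=W.mean(0);u,s,v=np.linalg.svd(W-m,full_matrices=False);print(len(W),m,np.arctan2(v[0][1],v[0][0]),s/len(W)**.5*12**.5)
st()
```

```text
185 R [131  94  68  98 133 146 147 143 141 138 135 139 141 142 135 133 129 126 116 114 114 111 105 101  93  77  47  46  82 110 116] G [112  80  58  83 115 126 128 124 123 122 120 123 124 125 119 118 115 112 103 101 103 102  96  97  92  79  47  39  63  87  92]
186 R [120  80  47  69 100 115 116 109 101  99 100 113 119 118 108  89  76  68  61  58  57  55  52  49  47  35  16  33  65  89 100] G [100  65  41  61  87 102 104 100  97  97  96 107 111 108 100  90  84  77  64  70  72  75  72  73  71  58  33  28  47  67  76]
187 R [100  63  31  43  53  58  60  55  48  55  80 102 109 105  88  58  31  18  11   8  11  14  11  16  15  11   9  24  55  82  94] G [ 78  49  27  45  61  71  74  74  72  76  89 102 106 101  90  75  66  60  47  53  63  65  64  66  65  57  32  24  40  60  70]
188 R [ 91  60  28  14  10  15  12  16  15  32  65  95 101  95  79  50  20   7  15  13  12  13   8  14  11  11  11  24  53  81  93] G [ 69  45  27  34  44  57  61  65  66  70  81  96 100  96  84  70  64  59  51  57  63  66  65  67  65  58  38  23  40  61  70]
189 R [90 59 23  7  4 12  7  6 11 18 46 71 79 77 60 33 12 15 14  9 13 17 10 10 15 14 14 24 53 79 93] G [67 43 18 29 47 53 62 64 65 64 69 74 82 81 73 63 61 62 54 59 66 65 65 66 65 59 39 21 39 58 68]
190 R [94 62 29  4 10  7 12 13 12 13 27 40 44 47 37 26 18 22 25 18 26 34 35 34 40 41 37 45 65 83 94] G [71 47 26 29 45 53 63 65 64 64 60 55 62 66 62 61 64 63 53 54 61 63 65 64 66 62 42 35 47 61 71]
55 [0.50782003 0.05674153] 2.616277630038498 [0.04020085 0.01195471]
{'clock': 23.4, 'position': [0.523, -0.068, 0.1], 'tool_rot': [0.618, 0.341, 0.621, -0.341], 'wrist_force': [-6.28, 5.273, 12.4], 'finger_gap': 0.003, 'joint_positions': [-0.322, 0.116, 2.036, 0.002, 0.993, -0.887]}
```

View pics/m4c.png

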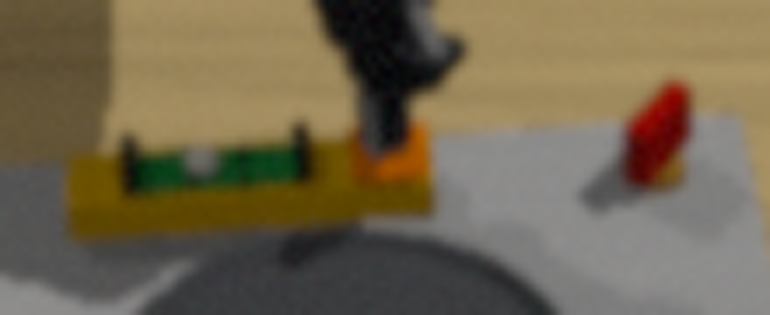

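The knob ended at yaw −0.525: it slipped back during or after the turn. The bubble is at 268.4, about 7 mm short. I'll repeat the grip with pictures between stages to find where it slips.

Emit:
apply_moves(
  rows=[
    [-30,0,0,0,0,0,255],
    [-65,0,0,0,0,0,255],
    [-65,22,-45,-0.12,0,0,0],
    [-65,44,-90,-0.24,0,0,0],
    [-65,55,-113,-0.36,0,0,0],
    [-65,55,-113,-0.486,0,0,0],
    [-65,55,-113,-0.486,0,0,0],
    [-40,55,-113,-0.486,0,0,0],
    [-15,55,-113,-0.486,0,0,0],
    [4,55,-113,-0.486,0,0,0],
    [4,55,-113,-0.486,0,0,0],
  ],
)

```text
clock: 24.5
position: [0.5074, 0.0554, 0.0905]
tool_rot: [0.681, 0.183, 0.685, -0.184]
wrist_force: [-0.4, -0.3, -1.0]
finger_gap: 0.998
```

```bash
python3 -c "
from h import *
snap('scene','g0',(305,155,360,210),5)"
```

Emit:
apply_moves(
  rows=[
    [0,0,0,0,0,0,255],
    [0,0,0,0,0,0,255],
    [0,0,0,0,0,0,255],
    [0,0,0,0,0,0,255],
    [0,0,0,0,0,0,255],
    [0,0,0,0,0,0,255],
    [0,0,0,0,0,0,255],
  ],
)

```text
clock: 25.25
position: [0.5105, 0.0572, 0.0942]
tool_rot: [0.684, 0.184, 0.682, -0.181]
wrist_force: [1.9, 5.8, 1.6]
finger_gap: 0.142
```

```bash
python3 -c "
from h import *
snap('scene','g1',(305,155,360,210),5)"
```

Emit:
apply_moves(
  rows=[
    [0,0,0,0.1,0,0,255],
    [0,0,0,0.2,0,0,255],
    [0,0,0,0.3,0,0,255],
    [0,0,0,0.4,0,0,255],
    [0,0,0,0.5,0,0,255],
    [0,0,0,0.5,0,0,255],
    [0,0,0,0.5,0,0,255],
  ],
)

```text
clock: 26.0
position: [0.5104, 0.0568, 0.0958]
tool_rot: [0.617, 0.346, 0.617, -0.345]
wrist_force: [-3.8, 3.8, 10.0]
finger_gap: 0.146
```

```bash
python3 -c "
from h import *
snap('scene','g2',(305,155,360,210),5);st()
import cv2
cv2.imwrite('pics/g.png',np.hstack([cv2.resize(cv2.imread(f'pics/g{i}.png')[:,:],(265,265)) for i in range(3)]))"
```

```text
{'clock': 26.05, 'position': [0.51, 0.057, 0.096], 'tool_rot': [0.617, 0.346, 0.617, -0.345], 'wrist_force': [-4.106, 3.803, 11.078], 'finger_gap': 0.147, 'joint_positions': [-0.088, 0.089, 2.073, 0.002, 0.978, -0.639]}
```

View pics/g.png

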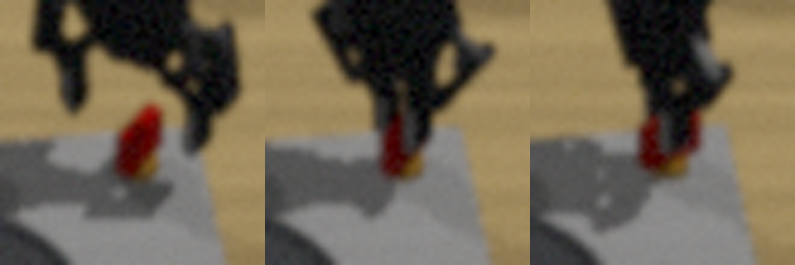

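The grip holds through the turn (panel 3: the bar has turned with the fingers), so the knob is knocked back on release. The arm had been deflected about 3 mm by gripping off-centre. I'll recentre first, open gently, and check.

Emit:
apply_moves(
  rows=[
    [0,2,0,0,0,0,255],
    [0,3.5,0,0,0,0,255],
    [0,3.5,0,0,0,0,255],
    [0,3.5,0,0,0,0,200],
    [0,3.5,0,0,0,0,180],
    [0,3.5,0,0,0,0,160],
    [0,3.5,0,0,0,0,140],
    [0,3.5,0,0,0,0,140],
  ],
)

```text
clock: 26.85
position: [0.5124, 0.0577, 0.0931]
tool_rot: [0.617, 0.345, 0.617, -0.345]
wrist_force: [-0.4, -0.4, -0.4]
finger_gap: 0.448
```

```bash
python3 -c "
from h import *
snap('scene','g3',(305,155,360,210),5)"
```

Emit:
apply_moves(
  rows=[
    [-10,3.5,0,0,0,0,140],
    [-20,3.5,0,0,0,0,140],
    [-40,3.5,0,0,0,0,140],
    [-60,3.5,0,0,0,0,140],
    [-60,3.5,0,0,0,0,140],
  ],
)

```text
clock: 27.4
position: [0.5182, 0.0594, 0.1577]
tool_rot: [0.62, 0.347, 0.614, -0.344]
wrist_force: [-0.1, -0.5, 0.6]
finger_gap: 0.45
```

```bash
python3 -c "
from h import *
snap('scene','g4',(305,155,360,210),5);st()
import cv2
cv2.imwrite('pics/gg.png',np.hstack([cv2.resize(cv2.imread(f'pics/g{i}.png')[:,:],(265,265)) for i in (2,3,4)]))"
```

```text
{'clock': 27.45, 'position': [0.517, 0.059, 0.156], 'tool_rot': [0.619, 0.346, 0.615, -0.345], 'wrist_force': [0.32, -0.815, -0.632], 'finger_gap': 0.454, 'joint_positions': [-0.081, 0.019, 2.023, 0.0, 1.095, -0.631]}
```

View pics/gg.png

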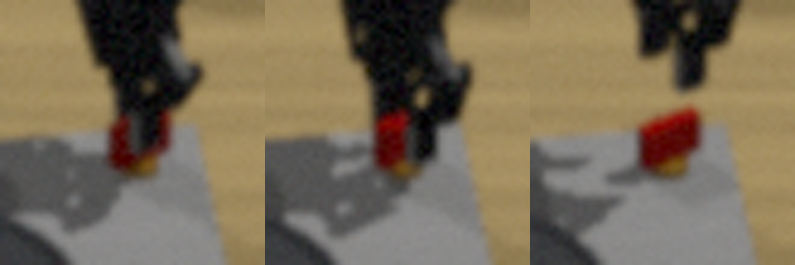

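The bar kept its angle this time (wide view in panel 3). Back to the pad to press and read.

Emit:
apply_moves(
  rows=[
    [0,-22,45,0,0,0,255],
    [0,-44,90,0,0,0,255],
    [0,-55,113,0,0,0,255],
    [0,-55,113,0,0,0,255],
    [0,-55,113,0,0,0,255],
    [25,-55,113,0,0,0,255],
    [40,-55,113,0,0,0,255],
    [48,-55,113,0,0,0,255],
    [52,-55,113,0,0,0,255],
    [55,-55,113,0,0,0,255],
    [55,-55,113,0,0,0,255],
    [55,-55,113,0,0,0,255],
  ],
)

```text
clock: 28.65
position: [0.5268, -0.0639, 0.1004]
tool_rot: [0.615, 0.345, 0.619, -0.345]
wrist_force: [-8.5, 5.8, 13.2]
finger_gap: -0.002
```

Emit:
apply_moves(
  rows=[
    [0.5,0,0,0,0,0,255],
    [0.5,0,0,0,0,0,255],
    [0.5,0,0,0,0,0,255],
    [0.5,0,0,0,0,0,255],
    [0.5,0,0,0,0,0,255],
    [0.5,0,0,0,0,0,255],
    [0.5,0,0,0,0,0,255],
    [0.5,0,0,0,0,0,255],
    [0.5,0,0,0,0,0,255],
    [0.5,0,0,0,0,0,255],
    [0.5,0,0,0,0,0,255],
    [0.5,0,0,0,0,0,255],
    [0.5,0,0,0,0,0,255],
    [0.5,0,0,0,0,0,255],
    [0.5,0,0,0,0,0,255],
    [0.5,0,0,0,0,0,255],
    [0.5,0,0,0,0,0,255],
    [0.5,0,0,0,0,0,255],
    [0.5,0,0,0,0,0,255],
    [0.5,0,0,0,0,0,255],
  ],
)

```text
clock: 30.65
position: [0.5267, -0.0638, 0.0999]
tool_rot: [0.615, 0.345, 0.619, -0.345]
wrist_force: [-8.4, 5.9, 12.7]
finger_gap: 0.002
```

Emit:
apply_moves(
  rows=[
    [0,0,0,0,0,0,255],
    [0,0,0,0,0,0,255],
    [0,0,0,0,0,0,255],
    [0,0,0,0,0,0,255],
    [0,0,0,0,0,0,255],
    [0,0,0,0,0,0,255],
    [0,0,0,0,0,0,255],
    [0,0,0,0,0,0,255],
    [0,0,0,0,0,0,255],
    [0,0,0,0,0,0,255],
    [0,0,0,0,0,0,255],
    [0,0,0,0,0,0,255],
  ],
)

```text
clock: 31.85
position: [0.5269, -0.0639, 0.0999]
tool_rot: [0.616, 0.345, 0.619, -0.345]
wrist_force: [-7.0, 5.4, 12.5]
finger_gap: 0.002
```

Run:
```python
from h import *
np.set_printoptions(linewidth=250)
prof("m5")
a=capture("top");t=redmap(a)
ys,xs=np.nonzero(t[190:222,310:338]>.5);W=np.array([px2w((x+310,y+190),"top",.114)[:2] for x,y in zip(xs,ys)]);m=W.mean(0);u,s,v=np.linalg.svd(W-m,full_matrices=False);print(len(W),m,np.arctan2(v[0][1],v[0][0]),s/len(W)**.5*12**.5)
st()
```

```text
185 R [129  92  65  98 133 146 145 142 141 137 134 137 143 142 138 131 128 125 116 117 115 111 103  99  93  73  41  47  90 118 143] G [110  77  55  84 114 126 125 122 123 120 117 119 126 126 121 117 116 113 104 103 103 102  98  97  93  74  42  38  71  93 112]
186 R [118  80  47  71 101 110 109 106 101  97  94 106 123 120 110  88  76  71  59  61  60  54  52  47  42  35  21  34  69  92 111] G [ 97  66  37  60  90 100 100  98  95  94  91 100 112 111 103  90  84  81  65  69  75  74  76  74  69  57  33  27  52  69  84]
187 R [100  64  34  36  51  56  55  52  47  51  65  95 109 108  95  64  32  21  14  19  13  12  14  16  10   4  14  25  60  81  94] G [ 78  49  29  42  62  69  73  73  72  75  78  98 106 104  94  76  67  62  48  56  64  66  64  67  63  52  34  21  45  60  71]
188 R [89 58 27 19 18 16 13  5 20 19 52 85 99 98 88 61 25 12 17  9 13  8  9 11 12 10 11 27 57 81 92] G [67 43 25 35 49 58 62 64 69 66 73 89 98 95 88 75 63 62 53 58 65 66 66 66 64 55 33 24 43 59 68]
189 R [92 58 23 10  3  8 13 11 11 17 36 67 77 79 69 46 18 11 16 14  7 12  8  8 12 12 21 26 55 80 91] G [70 43 20 30 45 58 65 65 66 66 63 77 80 84 76 66 60 60 55 58 64 65 64 64 64 58 42 23 44 60 70]
190 R [89 58 24 15  9  8  8  9 10 12 24 36 46 47 41 28 23 25 22 27 32 36 36 39 43 43 42 48 66 82 94] G [67 41 17 30 45 56 63 63 65 63 61 57 65 67 64 60 59 61 49 57 65 67 65 66 68 62 47 37 49 61 70]
56 [0.50797341 0.05636309] 2.500596229219536 [0.04015137 0.01243931]
{'clock': 32.05, 'position': [0.527, -0.064, 0.1], 'tool_rot': [0.616, 0.345, 0.619, -0.345], 'wrist_force': [-6.376, 6.094, 12.115], 'finger_gap': -0.002, 'joint_positions': [-0.313, 0.123, 2.027, 0.002, 0.995, -0.864]}
```

View pics/m5c.png

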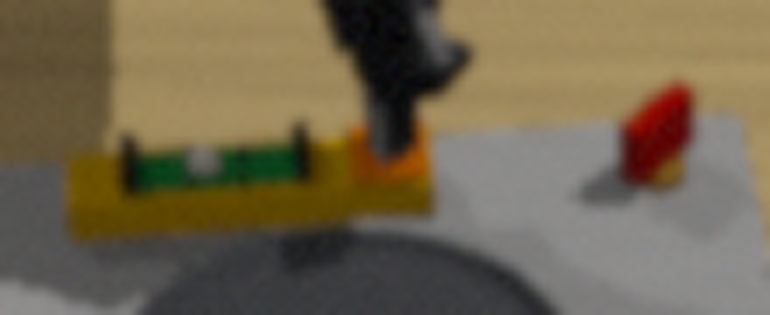

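The bubble is at 268.6 and the knob is back at yaw −0.64, although it was wider just after release. So pressing at 13 N, or time, may be turning it back. I'll watch the knob's apparent width in time, lifting first and then regripping.

```bash
cat >> h.py <<'E'
def kw(a):
    t=redmap(a)[168:196,322:346]; xs=np.arange(24);w=t.sum(0);m=(w*xs).sum()/w.sum()
    return round(float(np.sqrt((w*(xs-m)**2).sum()/w.sum())),3)
def bc(a):
    w=np.clip(a[188,260:281,0].astype(float)-18,0,None);return round(float((w*np.arange(260,281)).sum()/w.sum()),2)
E
python3 - <<'E'
from h import *
for n in("s0","m1","m2","m3","m4","m5"):
    a=cv2.imread(f"pics/{n}.png")[:,:,::-1];print(n,kw(a),bc(a))
E
```

```text
s0 1.551 276.54
m1 2.1 263.75
m2 2.74 269.08
m3 2.568 268.73
m4 2.223 268.23
m5 2.561 268.6
```

Emit:
apply_moves(
  rows=[
    [-10,0,0,0,0,0,255],
    [-25,0,0,0,0,0,255],
    [-45,0,0,0,0,0,255],
    [-65,0,0,0,0,0,255],
    [-65,25,-50,-0.12,0,0,140],
    [-65,45,-95,-0.24,0,0,140],
    [-65,50,-111,-0.38,0,0,140],
    [-65,50,-111,-0.38,0,0,140],
    [-65,50,-111,-0.38,0,0,140],
    [-65,50,-111,-0.38,0,0,140],
  ],
)

```text
clock: 33.05
position: [0.5127, 0.0543, 0.1633]
tool_rot: [0.671, 0.223, 0.671, -0.223]
wrist_force: [-0.1, -0.6, 0.6]
finger_gap: 0.452
```

Run:
```python
from h import *
print(kw(capture("scene")));st()
```

```text
2.52
{'clock': 33.1, 'position': [0.513, 0.054, 0.163], 'tool_rot': [0.671, 0.223, 0.671, -0.224], 'wrist_force': [-0.474, -0.855, 0.39], 'finger_gap': 0.455, 'joint_positions': [-0.092, 0.001, 2.026, -0.0, 1.114, -1.019]}
```

The knob's image width dropped from 2.74 to 2.57 while I was pressing (m2→m3), so a firm press back-drives it. I'll turn it again and then press lightly.

Emit:
apply_moves(
  rows=[
    [20,1,-3,0,0,0,140],
    [45,1,-3,0,0,0,140],
    [62,1,-3,0,0,0,140],
    [70,1,-3,0,0,0,140],
    [70,1,-3,0,0,0,140],
    [70,1,-3,0,0,0,255],
    [70,1,-3,0,0,0,255],
    [70,1,-3,0,0,0,255],
    [70,1,-3,0,0,0,255],
    [70,1,-3,0,0,0,255],
    [70,1,-3,0.1,0,0,255],
    [70,1,-3,0.2,0,0,255],
    [70,1,-3,0.3,0,0,255],
    [70,1,-3,0.4,0,0,255],
    [70,1,-3,0.5,0,0,255],
    [70,1,-3,0.5,0,0,255],
    [70,1,-3,0.5,0,0,255],
  ],
)

```text
clock: 34.8
position: [0.511, 0.0567, 0.0958]
tool_rot: [0.596, 0.381, 0.595, -0.382]
wrist_force: [-8.1, -5.6, 16.4]
finger_gap: 0.153
```

Emit:
apply_moves(
  rows=[
    [0,0,0,0,0,0,200],
    [0,0,0,0,0,0,180],
    [0,0,0,0,0,0,160],
    [0,0,0,0,0,0,140],
    [0,0,0,0,0,0,140],
    [-10,0,0,0,0,0,140],
    [-20,0,0,0,0,0,140],
    [-40,0,0,0,0,0,140],
    [-60,0,0,0,0,0,140],
    [-60,0,0,0,0,0,140],
  ],
)

```text
clock: 35.8
position: [0.5131, 0.0576, 0.1572]
tool_rot: [0.598, 0.383, 0.593, -0.38]
wrist_force: [-0.7, 0.7, -0.7]
finger_gap: 0.453
```

Run:
```python
from h import *
for _ in range(6): print(kw(capture("scene")))
st()
```

```text
3.378
3.378
3.385
3.374
3.373
3.381
{'clock': 36.1, 'position': [0.51, 0.058, 0.152], 'tool_rot': [0.594, 0.381, 0.596, -0.382], 'wrist_force': [-0.457, -0.16, -0.682], 'finger_gap': 0.453, 'joint_positions': [-0.085, 0.011, 2.039, 0.0, 1.094, -0.515]}
```

Emit:
apply_moves(
  rows=[
    [0,-20,50,0,0,0,255],
    [0,-35,95,0,0,0,255],
    [0,-41,121,0,0,0,255],
    [0,-41,121,0,0,0,255],
    [0,-41,121,0,0,0,255],
    [20,-41,121,0,0,0,255],
    [35,-41,121,0,0,0,255],
    [44,-41,121,0,0,0,255],
    [48,-41,121,0,0,0,255],
    [50,-41,121,0,0,0,255],
    [50,-41,121,0,0,0,255],
    [50,-41,121,0,0,0,255],
  ],
)

```text
clock: 37.3
position: [0.5239, -0.0693, 0.1036]
tool_rot: [0.595, 0.382, 0.595, -0.382]
wrist_force: [-0.9, 1.8, 3.8]
finger_gap: 0.003
```

Run:
```python
from h import *
a=capture("scene");print(kw(a),bc(a));st()
```

```text
3.374 276.47
{'clock': 37.35, 'position': [0.524, -0.069, 0.104], 'tool_rot': [0.595, 0.382, 0.595, -0.382], 'wrist_force': [-1.911, 2.123, 4.096], 'finger_gap': -0.003, 'joint_positions': [-0.324, 0.11, 2.034, 0.0, 0.997, -0.754]}
```

Emit:
apply_moves(
  rows=[
    [0.7,0,0,0,0,0,255],
    [1.4,0,0,0,0,0,255],
    [1.4,0,0,0,0,0,255],
  ],
)

```text
clock: 37.65
position: [0.524, -0.0692, 0.1017]
tool_rot: [0.595, 0.382, 0.595, -0.382]
wrist_force: [-1.3, 2.3, 3.8]
finger_gap: 0.001
```

Emit:
apply_moves(
  rows=[
    [0.5,0,0,0,0,0,255],
    [1,0,0,0,0,0,255],
    [1,0,0,0,0,0,255],
  ],
)

```text
clock: 37.95
position: [0.524, -0.0692, 0.1013]
tool_rot: [0.595, 0.382, 0.595, -0.382]
wrist_force: [-2.1, 3.5, 7.4]
finger_gap: 0.002
```

Run:
```python
from h import *
a=capture("scene");print(kw(a),bc(a));st()
```

```text
3.378 274.32
{'clock': 38.0, 'position': [0.524, -0.069, 0.101], 'tool_rot': [0.595, 0.382, 0.595, -0.382], 'wrist_force': [-1.476, 4.581, 7.493], 'finger_gap': -0.003, 'joint_positions': [-0.324, 0.114, 2.035, 0.001, 0.993, -0.754]}
```

At 7.5 N the pad is on the stop. I'll hold here and watch.

Emit:
apply_moves(
  rows=[
    [0,0,0,0,0,0,255],
    [0,0,0,0,0,0,255],
    [0,0,0,0,0,0,255],
    [0,0,0,0,0,0,255],
    [0,0,0,0,0,0,255],
    [0,0,0,0,0,0,255],
    [0,0,0,0,0,0,255],
    [0,0,0,0,0,0,255],
    [0,0,0,0,0,0,255],
    [0,0,0,0,0,0,255],
    [0,0,0,0,0,0,255],
    [0,0,0,0,0,0,255],
    [0,0,0,0,0,0,255],
    [0,0,0,0,0,0,255],
    [0,0,0,0,0,0,255],
  ],
)

```text
clock: 39.5
position: [0.524, -0.0692, 0.1013]
tool_rot: [0.595, 0.382, 0.595, -0.382]
wrist_force: [-1.5, 4.0, 8.3]
finger_gap: -0.002
```

Run:
```python
from h import *
for _ in range(3):a=capture("scene");print(kw(a),bc(a))
st()
```

```text
3.377 270.97
3.382 271.14
3.38 270.97
{'clock': 39.65, 'position': [0.524, -0.069, 0.101], 'tool_rot': [0.595, 0.382, 0.595, -0.382], 'wrist_force': [-2.388, 3.319, 7.014], 'finger_gap': -0.001, 'joint_positions': [-0.324, 0.114, 2.035, 0.001, 0.993, -0.754]}
```

Emit:
apply_moves(
  rows=[
    [0,0,0,0,0,0,255],
    [0,0,0,0,0,0,255],
    [0,0,0,0,0,0,255],
    [0,0,0,0,0,0,255],
    [0,0,0,0,0,0,255],
    [0,0,0,0,0,0,255],
    [0,0,0,0,0,0,255],
    [0,0,0,0,0,0,255],
    [0,0,0,0,0,0,255],
    [0,0,0,0,0,0,255],
  ],
)

```text
clock: 40.65
position: [0.524, -0.0692, 0.1013]
tool_rot: [0.595, 0.382, 0.595, -0.382]
wrist_force: [-2.2, 3.0, 8.8]
finger_gap: 0.002
```

Run:
```python
from h import *
np.set_printoptions(linewidth=250)
prof("m6");a=cv2.imread("pics/m6.png")[:,:,::-1];print(kw(a),bc(a));st()
```

```text
185 R [130  91  69 104 136 143 140 139 139 135 129 127 131 133 138 135 129 122 100  96  99  98  90  83  78  59  31  47  87 106 115] G [111  76  59  89 116 123 123 123 124 122 113 111 116 119 124 121 115 108  90  91  96  96  93  88  84  63  31  37  67  83  90]
186 R [117  78  46  75 103 108 102  99  96  89  78  75  84  99 114 116 109  93  64  48  48  41  38  33  33  20  18  35  67  88 100] G [ 97  64  39  66  91  99  97  96  95  91  78  75  87 100 111 110 104  90  69  68  73  72  71  70  67  51  31  26  50  68  76]
187 R [ 99  63  29  35  50  53  49  45  44  35  25  30  50  86 106 108 101  85  53  24  15  10   4   8  15  13  12  34  63  83  94] G [ 77  50  25  42  62  69  71  71  73  67  52  51  71  94 105 105  99  84  62  62  65  65  65  64  64  51  30  29  47  63  72]
188 R [91 58 26 11 12 14 10 11 11  7  9 11 40 77 94 96 92 75 46 20  9 12  2 15 14  5 16 27 59 83 93] G [68 43 23 32 48 60 62 63 65 61 49 50 68 87 96 95 90 77 57 57 63 66 63 68 63 53 31 24 42 61 68]
189 R [90 56 26  7  6  4 15 14  5  4  6  7 22 48 68 73 69 54 31  8 11 13 10 18 14 18 20 29 54 81 92] G [67 39 27 29 47 56 65 64 65 61 49 48 58 72 78 79 74 67 50 52 65 66 64 65 64 54 36 25 40 61 67]
190 R [91 58 27  7 10  8 14 10 17 14 17 17 21 28 38 43 42 41 41 31 38 41 43 47 51 54 51 51 69 83 96] G [68 42 21 31 47 56 63 65 66 61 52 50 59 65 65 64 65 59 51 53 64 65 68 68 67 65 50 40 53 63 73]
3.376 271.05
{'clock': 40.8, 'position': [0.524, -0.069, 0.101], 'tool_rot': [0.595, 0.382, 0.595, -0.382], 'wrist_force': [-2.329, 3.761, 7.754], 'finger_gap': 0.003, 'joint_positions': [-0.324, 0.114, 2.035, 0.001, 0.993, -0.754]}
```

View pics/m6c.png

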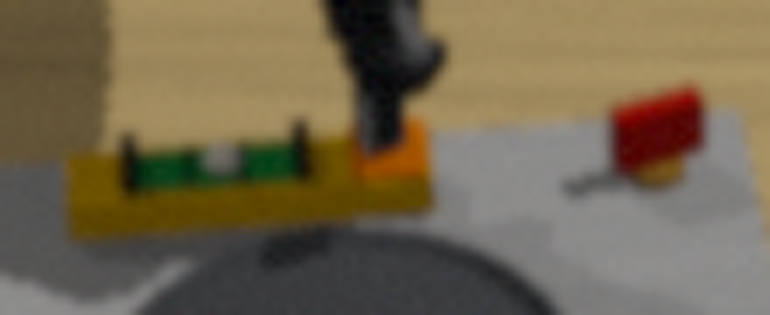

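The bubble is inside the lines: column 271.05 against line centre 270.45, about +1.8 mm towards the knob, with the knob steady at this 7.5 N push. That leaves little margin. A firmer press creeps the knob back slowly, so I'll use a short one to trim.

Emit:
apply_moves(
  rows=[
    [1.5,0,0,0,0,0,255],
    [1.5,0,0,0,0,0,255],
    [1.5,0,0,0,0,0,255],
    [1.5,0,0,0,0,0,255],
    [1.5,0,0,0,0,0,255],
    [1.5,0,0,0,0,0,255],
    [1.5,0,0,0,0,0,255],
    [1.5,0,0,0,0,0,255],
    [1.5,0,0,0,0,0,255],
    [1.5,0,0,0,0,0,255],
  ],
)

```text
clock: 41.8
position: [0.524, -0.0691, 0.1008]
tool_rot: [0.595, 0.382, 0.595, -0.382]
wrist_force: [-5.3, 4.3, 12.2]
finger_gap: -0.004
```

Run:
```python
from h import *
for _ in range(3):a=capture("scene");print(kw(a),bc(a))
st()
```

```text
3.328 270.48
3.318 270.61
3.317 270.39
{'clock': 41.95, 'position': [0.524, -0.069, 0.101], 'tool_rot': [0.595, 0.382, 0.595, -0.382], 'wrist_force': [-4.32, 5.005, 13.006], 'finger_gap': -0.001, 'joint_positions': [-0.323, 0.115, 2.035, 0.0, 0.992, -0.754]}
```

Moved as wanted, to about 270.5, which is the centre. I'll ease back to the light push.

Emit:
apply_moves(
  rows=[
    [-1.5,0,0,0,0,0,255],
    [-1.5,0,0,0,0,0,255],
    [-1.5,0,0,0,0,0,255],
    [-1.5,0,0,0,0,0,255],
    [-1.5,0,0,0,0,0,255],
    [-1.5,0,0,0,0,0,255],
    [-1.5,0,0,0,0,0,255],
    [-1.5,0,0,0,0,0,255],
    [-1.5,0,0,0,0,0,255],
    [-1.5,0,0,0,0,0,255],
    [-1.5,0,0,0,0,0,255],
    [-1.5,0,0,0,0,0,255],
    [-1.5,0,0,0,0,0,255],
    [-1.5,0,0,0,0,0,255],
    [-1.5,0,0,0,0,0,255],
    [-1.5,0,0,0,0,0,255],
  ],
)

```text
clock: 43.55
position: [0.5241, -0.0693, 0.1012]
tool_rot: [0.595, 0.382, 0.595, -0.382]
wrist_force: [-1.3, 2.3, 7.6]
finger_gap: -0.0
```

Run:
```python
from h import *
for _ in range(5):a=capture("scene");print(kw(a),bc(a))
a=a.astype(int);print(a[189,264:278,1],a[190,264:278,1],a[188,264:278,0]);st()
```

```text
3.324 270.7
3.329 270.89
3.323 270.72
3.311 270.88
3.319 270.65
[68 63 52 52 66 72 78 76 72 66 43 57 63 66] [67 64 49 50 56 67 68 66 66 62 52 59 62 63] [14 15 17 24 41 73 92 99 88 60 33 14  3  8]
{'clock': 43.8, 'position': [0.524, -0.069, 0.101], 'tool_rot': [0.595, 0.382, 0.595, -0.382], 'wrist_force': [-2.291, 3.833, 6.152], 'finger_gap': -0.0, 'joint_positions': [-0.324, 0.114, 2.035, 0.0, 0.992, -0.754]}
```

The bubble is stable at about 270.75, within roughly 1 mm of centre, with a steady 7 N push. Handing in.

```bash
python3 -c "
from h import *
print(r.hand_in());a=capture('scene');print(kw(a),bc(a));st()"
```

```text
the job is handed in; nothing more can be done
None
the job is handed in; nothing more can be done
```

I pressed the level flat, turned the red knob clockwise until the bubble sat between the lines, and handed in at about 44 s. The fingers were still pressing the pad flat. The hand-in reports no verdict, so I don't know the official result.

**Last checks (just before hand-in):**
- **Push:** about 7 N on the pad, against its firm stop.
- **Bubble:** steady at column 270.75, with the midpoint of the lines at about 270.4. That is roughly 1 mm off centre, against an allowed 3 mm. My reading is only good to about 1 mm.
- **Knob:** not moving.
- **Bystanders:** I kept the arm well clear of the spatula, brush, canister and shaker, but I did not measure them again at the end. The camera call after hand-in returned nothing.

**What did not go to plan:**
- **Knob turned back:** pressing at about 13 N slowly drove the knob back. My first reading and the first three turns came out wrong, the third showing about 6 mm short. I fixed it by regripping, turning another 0.5 rad and pressing with only about 7 N.
- **Final trim:** I used one brief firm press, about 1 s, to bring the bubble from roughly 1.8 mm to 1 mm off centre.
- **Grip off-centre:** gripping the knob pushed the arm about 3 mm sideways, and I recentred it before the later releases.

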